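# Load the parts tumbler, lock its bayonet lid and start it

### The job

Clean the brass couplings: put every brass coupling into the tub of the red parts tumbler, then set the lid on, push it down against its spring seal and turn it a quarter turn clockwise until it is locked under both hooks and springs up there. Only once the lid is locked, turn the yellow start key clockwise to its stop, hold it there a moment and let it spring back; leave everything else on the bench where it is.

Things in the scene. Friction and masses are not known exactly. Their poses are not given: they have to be found in the camera images.
- tumbler: parts tumbler, fixed; origin on the bench top below its middle, z up. Red tub block x -130..130 mm, y -40..150, top 150 mm above the bench; beside it a lower grey control box, x -130..130, y -150..-40, top 85 mm, with the key switch. The tub's mouth is at y = 55 mm; a hook stands on its +x and on its -x side
- mouth (a point): centre of the tub's mouth at the height of its steel rim, 154 mm above the bench; axes as the tumbler's. Bore 128 mm across, its floor 5 mm above the bench; rim 136 mm across outside
- gasket (a joint): black spring seal ring round the rim, radius 70 to 80 mm, slippery; top 170 mm above the bench when free. Value: how far it is pushed down, 0 to 0.016 m, 0.9 N per mm
- hook1 (a point): steel hook on the tumbler's +x side of the mouth; this point is in the underside of its roof, 170 mm above the bench. 46 mm wide along y, 88 to 119 mm from the mouth's axis, post from 111 mm, top 180 mm. Open to +y, where an orange lip hangs down to 166.5 mm; end stop at its -y side. The pocket between is 30 mm wide
- hook2 (a point): the same hook on the -x side, turned half round: open to -y, end stop at its +y side. So the lid's ears go in clockwise seen from above and meet the stops with the ears along the tumbler's x
- lid: loose bayonet lid, about 0.35 kg; origin: centre of its plug's underside, z up. Plug 118 mm across, 16 mm deep; aluminium disc 164 mm across, 16..24 mm above the origin; two orange ears at the same height, 24 mm wide, reaching 102 mm from the centre along +x and -x. The same when turned half round. It lies on its plug at the start
- lid_bar (a point): middle of the lid's black grip bar, 47 mm above the lid's origin. Bar 80 mm long along x, 16 mm wide, 24..56 mm above the origin. Laid on the seal, ears between the hooks (within 50 deg of the tumbler's y), the lid's origin is 150 mm above the bench; pressed to 142..138 mm (8 to 12 N) the ears pass the lips; locked it springs up to 146 mm
- key (a joint): yellow key switch on the control box, rad: 0 at rest, grows as it is turned clockwise seen from above, stop at 1.2; a spring (0.015 N m at rest to about 0.14 N m at the stop) brings it back when let go
- key_grip (a point): point in the key's grip bar, on the turning axis, 141 mm above the bench. The bar is 48 mm long along this point's x, 14 mm wide along y, from 121 to 155 mm above the bench; the point turns with the key and its axes are the tumbler's at rest
- coupling1: a brass hose coupling to be cleaned, may be absent: 60 mm long, flange 40 mm across for the first 12 mm, copper neck 28 mm across, head 34 mm across from 40 to 60 mm; stands on its flange at the start (it can fall over and roll). Origin: centre of the flange's underside, z along its axis. About 0.18 kg
- coupling2: a brass hose coupling to be cleaned, may be absent: 60 mm long, flange 40 mm across for the first 12 mm, copper neck 28 mm across, head 34 mm across from 40 to 60 mm; stands on its flange at the start (it can fall over and roll). Origin: centre of the flange's underside, z along its axis. About 0.18 kg
- coupling3: a brass hose coupling to be cleaned, may be absent: 60 mm long, flange 40 mm across for the first 12 mm, copper neck 28 mm across, head 34 mm across from 40 to 60 mm; stands on its flange at the start (it can fall over and roll). Origin: centre of the flange's underside, z along its axis. About 0.18 kg
- coupling4: a brass hose coupling to be cleaned, may be absent: 60 mm long, flange 40 mm across for the first 12 mm, copper neck 28 mm across, head 34 mm across from 40 to 60 mm; stands on its flange at the start (it can fall over and roll). Origin: centre of the flange's underside, z along its axis. About 0.18 kg
- coupling5: a brass hose coupling to be cleaned, may be absent: 60 mm long, flange 40 mm across for the first 12 mm, copper neck 28 mm across, head 34 mm across from 40 to 60 mm; stands on its flange at the start (it can fall over and roll). Origin: centre of the flange's underside, z along its axis. About 0.18 kg
- elbow: grey PVC elbow standing among the couplings, 60 mm tall, its branch reaching 34 mm out, 42 mm across its foot; a bystander, not for the tumbler. Origin: centre of the underside of its upright leg; its branch points along its x
- tee: grey PVC tee standing upright, 90 mm tall, 50 mm across, branch along its y; a bystander. Origin at the centre of its underside
- spray: spray can, 180 mm tall, 56 mm across; a bystander. Origin under its centre
- oil: oil bottle, 190 mm tall, 72 mm across; a bystander. Origin under its centre
- jar: jar, 90 mm tall, 76 mm across; a bystander. Origin under its centre
- tape: roll of grey tape lying flat, 100 mm across, 24 mm high; a bystander. Origin under its centre
- wrench: wrench lying flat, 180 mm long along its x; a bystander
- driver: screwdriver lying flat, 200 mm long along its x; a bystander
Things that resemble listed ones, but are neither listed nor needed, are in the scene too. What is shaped like the coupling5 but purple or turquoise is not meant.

How it is judged:
On the way, in this order (a step that is already met when the one before it is completed fails the run):
1. every coupling is in the tub (horizontal distance between each of coupling1, coupling2, coupling3, coupling4, coupling5 and mouth below 0.068 m and z of each of coupling1, coupling2, coupling3, coupling4, coupling5 in the frame of tumbler below 0.142 m), for 0.2 s.
2. the lid is locked under both hooks, sprung up, with all couplings inside (all of step 1 and z of lid in the frame of tumbler between 0.1438 and 0.1482 m and horizontal distance between lid and mouth below 0.012 m and angle between the x axis of lid and the x axis of tumbler, either way round below 0.08 rad), for 0.2 s.
3. the key is at its stop, with the lid locked (z of lid in the frame of tumbler between 0.1438 and 0.1482 m and horizontal distance between lid and mouth below 0.012 m and angle between the x axis of lid and the x axis of tumbler, either way round below 0.08 rad and value of joint key above 1.08 rad), for 0.2 s.
At the end, for the whole second after the job is handed in: Every coupling is in the tub (within 68 mm of the mouth's axis and below the lid), the lid is locked (origin 143.8 to 148.2 mm above the bench, within 12 mm of the mouth's axis, ears within 0.08 rad of the tumbler's x), at rest, and the key is back within 0.12 rad of its rest position (all of step 2 and value of joint key below 0.12 rad and linear speed of lid below 0.02 m/s); the robot touches nothing.
It fails at once if the key is turned to start (more than 0.9 rad) while the lid is not locked (value of joint key above 0.9 rad and not (z of lid in the frame of tumbler between 0.1438 and 0.1482 m and horizontal distance between lid and mouth below 0.012 m and angle between the x axis of lid and the x axis of tumbler, either way round below 0.08 rad)).
It fails at once if another thing on the bench is moved by more than 60 mm (distance of any of elbow, tee, spray, oil, jar, tape, wrench, driver from where it was at the start of the episode above 0.06 m).
Of coupling1, coupling2, coupling3, coupling4, coupling5 only 3 to 5 are there at a start; the rules pass over those that are not, and their reading is None.
At some moment in a run one of coupling1, coupling2, coupling3, coupling4, coupling5 may be knocked a few centimetres aside while the robot is not near it.
Once in a run the grip may slacken for a moment while it holds something.
It also fails if it takes over 210 s, if anything falls off the work surface, if the arm or the gripper's body presses on something with over 40 N, if the wrist force passes 120 N, or if a joint passes its speed limit or range.

### The arm

A 6-joint arm with a two-finger parallel gripper is mounted at the origin on the work surface. World frame = base frame: x ahead of the robot, y to its left, z up, the work surface at z = 0. Lengths are in m, angles in rad, forces in N, time in s.
With the tool pointing down it reaches from about 0.35 to 0.85 m from the base axis. Payload 8.1 kg.
Tool frame: the origin (TCP) lies between the finger pads; the fingertips stand 11 mm ahead of it and the grasp point (between the pads) lies 8 mm behind it (robot.tips_ahead is the distance from the TCP to the fingertips, in m); z points along the fingers, y is the line along which they close (so a half turn about z gives the same grasp; the last joint's range is limited). The gripper opens to 93 mm and grips with 3 to 60 N. Pads are 15 mm wide; open, the fingers measure 128 mm over their backs; the gripper's body (75 mm by 188 mm) begins 65 mm behind the grasp point.
Start: joints at [-1.201, 0.13, 1.488, -0, 1.523, -0.085], TCP at [0.264, -0.539, 0.23] pointing down, gripper open.
Joint ranges: [-2.96, 2.96], [-0.89, 2.26], [0.02, 2.5], [-1.34, 4.48], [0, 2.73], [-2.66, 2.66]. Speed limits (rad/s): [2.39, 2.39, 2.79, 3.14, 3.14, 3.14].

### API

Orientations are given as a rotation vector (axis times angle).
In Python, from plant import robot gives the robot as it stands. The module is installed in compiled form; this text tells all that it offers.
- The arm moves only by the tool move_arm, never from a script. Its argument "deltas" is one flat list of numbers, 7 for each row, row after row: the shift along the tool's x, y, z in m, then the turn, a rotation vector about the tool's x, y, z in rad, then the opening, from 0 (shut) to 1 (fully open). A call has 1 to 12 rows; each row is the pose to reach, as a shift and turn from the pose commanded when the call began, along the tool's axes at that moment; what a row does not reach only later rows make up. A row lasts 1/8 s, in which the tool goes at most 62.5 mm and 10.7 degrees, less where a joint would pass 70% of its speed; a pose out of reach is approached as far as the arm can. A call with a gripper value outside its range is refused whole. The fingers move at their own pace and stop on an object; "squeeze" is the grip in N (left out, the last holds). Time passes only in rows, so rows that repeat a pose let the fingers close. It gives the time, the measured TCP pose, the force, the opening and the grip force at its end, in the units of the state.
- robot.read_state(): the state, without advancing time (a new reading comes with each control period).
- robot.read_camera(name): name is "scene" or "side" or "wrist"; returns (picture, depth): 384x512x3 uint8, red, green, blue; 384x512 float32, m along the optical axis (not along the pixel's ray), 0 where there is no reading.
- robot.camera_model(name): a dict with "K" (3x3 intrinsics, pixels), "R" (3x3) and "t" (3): a world point X has camera coordinates R X + t; the wrist camera has in their place "tool_from_camera" (4x4, takes a point from camera to tool coordinates, whose origin is the TCP and whose axes are the flange's). Camera axes: x right, y down, z forward; pixel columns grow to the right and rows downward; lengths in m; the calibration is good to about 2 mm. A picture is of the moment at which its call begins: read the wrist's pose just before it. camera_model takes no time and is no camera call.
- robot.close_job(): hands the job in; it is judged then, once.
Trained networks look in the newest picture that a camera, given by its name, has taken for a name from the list of things; names that differ only in an ending like _2 or _b are one class to them, and where a whole thing is asked for, a point or a joint stands for the part that bears it (a point fixed in the world has none). Each returns a list of dicts, best first, with "confidence" (0 to 1); they miss things now and then, are a little off and sometimes report something else, mostly with a low value. They report only what shows in the picture. A call takes as long as a camera call. They do not tell look-alikes from the thing itself.
- robot.recognise(camera, label): "uv" ([column, row] in pixels, amid what is visible of it).
The state is a dict: "t": time; "q": joint angles; "dq": joint speeds; "joint_torque": joint torques, N m; "tool_pos": TCP position; "orientation": TCP orientation; "force": force on the tool from outside, world axes, zero at the start; "wrist_torque": the same for the moment, N m; "opening": finger opening in m; "gripper_force": force on a finger pad.
Only numpy, scipy, OpenCV 4.12 (cv2) and the standard library are available. Lean on these libraries where they do the work, as an engineer would, in place of code of your own. Each camera call takes 0.05 s, during which the arm holds its last target. There are 200 camera calls.

## Working session

There is one attempt and no reset: what is moved stays moved. The work goes in short steps, Python scripts to look and compute and a tool call to move; the robot and the scene stay as the last step left them, time stands still between calls to the robot, and variables do not carry over. Pictures are saved under pics/ and viewed, at most 16 in all, crops included, and the job is handed in when it is done.

Besides the shell and the picture viewer there is one more tool, called after "Call:" as name(argument=value, ...) on one line, values as JSON. move_arm: Moves the arm, as the interface text tells. Its arguments: {"type":"object","properties":{"deltas":{"type":"array","items":{"type":"number"}},"squeeze":{"type":"number"}},"required":["deltas"]}

```bash
mkdir -p pics; cat > h.py <<'E'
import numpy as np, cv2
from scipy.spatial.transform import Rotation as Rn
from plant import robot
def cam(n):
    s=robot.read_state(); p,d=robot.read_camera(n); m=robot.camera_model(n)
    if n=='wrist':
        T=np.eye(4);T[:3,:3]=Rn.from_rotvec(s['orientation']).as_matrix();T[:3,3]=s['tool_pos'];T=T@np.array(m['tool_from_camera'])
    else:
        T=np.eye(4);T[:3,:3]=np.array(m['R']).T;T[:3,3]=-np.array(m['R']).T@np.array(m['t'])
    K=np.array(m['K']);v,u=np.mgrid[:384,:512]
    P=np.stack([(u-K[0,2])/K[0,0]*d,(v-K[1,2])/K[1,1]*d,d],-1)@T[:3,:3].T+T[:3,3]
    P[d==0]=np.nan
    return p,d,P
def save(n,p): cv2.imwrite('pics/'+n+'.png',cv2.cvtColor(p,cv2.COLOR_RGB2BGR))
E
python3 - <<'E'
from h import *
for n in['scene','side']:
    p,d,P=cam(n);save(n+'0',cv2.resize(p,(800,600)));np.savez(n+'0.npz',p=p,P=P)
    for l in['coupling1','lid','lid_bar','tumbler','key','elbow','hook1','gasket']:
        for r in robot.recognise(n,l)[:8]:
            u,v=map(int,np.round(r['uv'])); print(n,l,r['confidence'],u,v,P[v,u].round(3))
print(robot.read_state())
E
```

```text
scene coupling1 0.8 214 238 [ 0.521 -0.208  0.035]
scene coupling1 0.69 173 230 [ 0.449 -0.316  0.048]
scene coupling1 0.63 169 268 [ 0.605 -0.374  0.062]
scene coupling1 0.53 194 265 [ 0.609 -0.302  0.046]
scene coupling1 0.5 237 259 [ 0.619 -0.172  0.023]
scene lid 0.7 359 183 [0.468 0.364 0.029]
scene lid_bar 0.79 357 180 [0.467 0.353 0.046]
scene tumbler 0.58 282 207 [ 0.59  -0.013  0.151]
scene key 0.44 251 202 [ 0.523 -0.084  0.142]
scene key 0.17 150 204 [ 0.276 -0.345  0.027]
scene elbow 0.65 158 258 [ 0.542 -0.389  0.047]
scene hook1 0.78 283 205 [ 0.581 -0.005  0.149]
scene hook1 0.31 116 227 [ 0.396 -0.475  0.077]
scene gasket 0.77 296 169 [0.436 0.117 0.145]
side coupling1 0.75 329 263 [ 0.688 -0.277  0.022]
side coupling1 0.7 294 239 [ 0.604 -0.201  0.054]
side coupling1 0.69 299 292 [ 0.581 -0.397  0.046]
side coupling1 0.65 238 280 [ 0.436 -0.322  0.033]
side coupling1 0.64 260 248 [ 0.507 -0.212  0.041]
side coupling1 0.59 293 271 [ 0.582 -0.31   0.036]
side lid 0.49 226 150 [0.45  0.35  0.054]
side tumbler 0.96 251 193 [ 0.498 -0.08   0.138]
side tumbler 0.25 271 294
[... 181 characters left out ...]
[ 0.494 -0.085  0.142]
{'t': 0.9, 'q': array([-1.20141525e+00,  1.30410418e-01,  1.48818081e+00, -1.56672339e-05,
        1.52301426e+00, -8.53890666e-02]), 'dq': array([ 0.00022037,  0.00263607, -0.00198912,  0.00040561, -0.0001696 ,
       -0.00152872]), 'joint_torque': array([ 5.69341285e-05, -5.59752488e+01, -4.92068517e+01,  7.63933151e-02,
        2.24302697e-02, -5.39170662e-05]), 'tool_pos': array([ 0.26357664, -0.53901309,  0.22963954]), 'orientation': array([-3.06071509e+00, -7.08210152e-01,  2.71877502e-05]), 'force': array([-0.08253996,  0.1750731 , -0.61775301]), 'wrist_torque': array([-0.00482672,  0.01405323, -0.00138182]), 'gripper_force': 0.0, 'opening': 0.09300214241760851}
```

View pics/scene0.png

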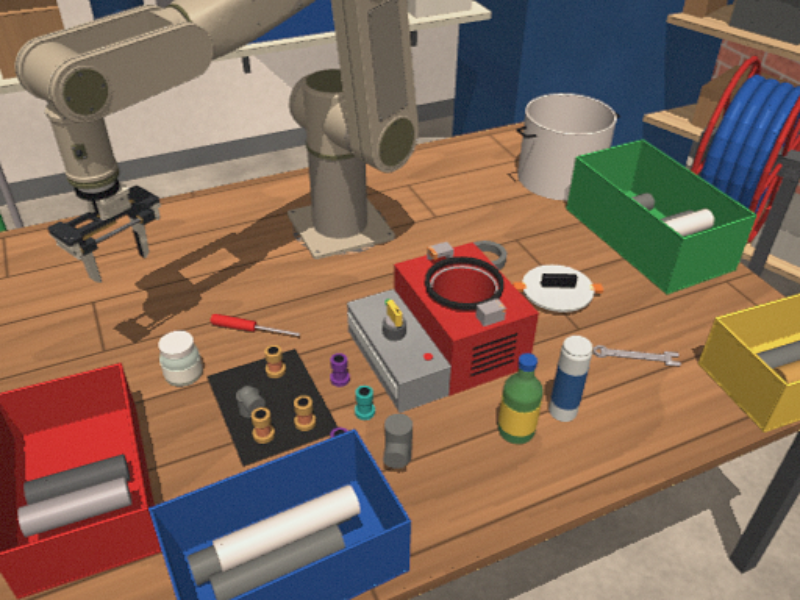

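View pics/side0.png

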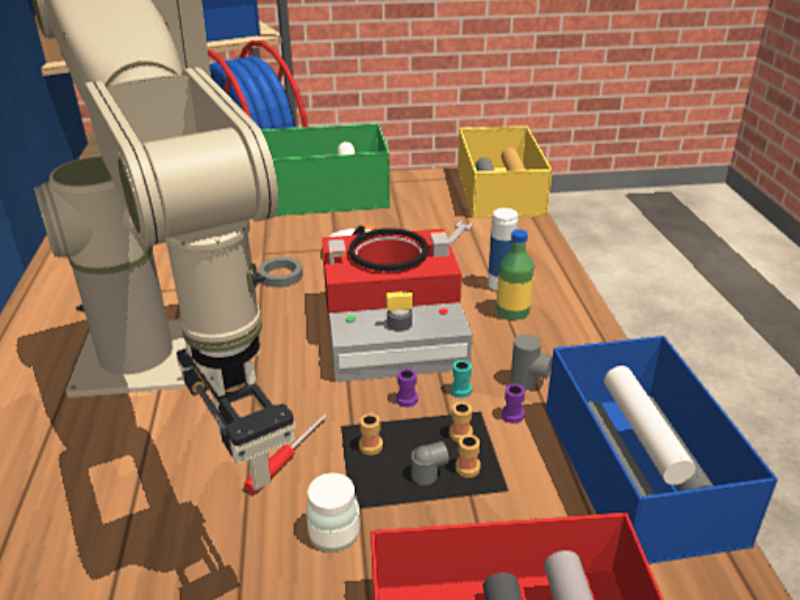

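The scene view shows three brass couplings on the black mat, at 800x600 pixels (274,361), (262,424) and (303,411). The look-alikes are purple at (339,369) and (338,436) and turquoise at (364,402), and they're not meant. The elbow is at (248,402). Next I'll confirm with a crop and measure.

```bash
cat > m.py <<'E'
from h import *
from scipy.optimize import least_squares
def fit(P,r):
    f=lambda c:np.hypot(P[:,0]-c[0],P[:,1]-c[1])-r
    return least_squares(f,P[:,:2].mean(0),loss='soft_l1',f_scale=.002).x
def fitfar(P,r,view):
    # visible half cylinder: start behind the points, away from the camera
    d=P[:,:2].mean(0)-view; c0=P[:,:2].mean(0)+.8*r*d/np.linalg.norm(d)
    f=lambda c:np.hypot(P[:,0]-c[0],P[:,1]-c[1])-r
    return least_squares(f,c0,loss='soft_l1',f_scale=.002).x
E
python3 - <<'E'
from m import *
D=[np.load(n+'0.npz') for n in('scene','side')]
save('crop1',cv2.resize(D[1]['p'][240:330,205:345],(800,514),interpolation=cv2.INTER_CUBIC))
cams=[-np.array(robot.camera_model(n)['R']).T@np.array(robot.camera_model(n)['t']) for n in('scene','side')]
print('cams',cams)
for D_,n,c in zip(D,('scene','side'),cams):
    p,P=D_['p'],D_['P'];hsv=cv2.cvtColor(p,cv2.COLOR_RGB2HSV)
    H,S,V=[hsv[...,i].astype(int) for i in range(3)]
    m=((H>8)&(H<28)&(S>90)&(V>90)&(P[...,2]>.012)&(P[...,2]<.07)&(P[...,0]>.3)&(P[...,0]<.78)).astype(np.uint8)
    k,L,st,ce=cv2.connectedComponentsWithStats(m)
    for i in range(1,k):
        if st[i,4]>25:
            Q=P[L==i]; h=Q[(Q[:,2]>.042)&(Q[:,2]<.057)]
            print(n,ce[i].round(),st[i,4],np.median(Q,0).round(3),len(h),fitfar(h,.017,c[:2]).round(4) if len(h)>5 else '')
    # tumbler
    z=P[...,2]
    red=((H<8)|(H>172))&(S>150)&(abs(z-.15)<.006)&(P[...,1]>-.1)&(P[...,1]<.3)
    print('red',cv2.minAreaRect(P[red][:,:2].astype(np.float32)),red.sum(),np.median(z[red]))
    g=(V<60)&(abs(z-.168)<.008)&(P[...,1]>-.1)&(P[...,1]<.3)&(P[...,0]<.75)&(P[...,0]>.3)
    print('gasket',g.sum(),fit(P[g],.075))
    hk=(S<50)&(V>110)&(abs(z-.18)<.005)&(P[...,1]>-.1)&(P[...,1]<.3)&(P[...,0]<.75)&(P[...,0]>.3)
    k,L,st,ce=cv2.connectedComponentsWithStats(hk.astype(np.uint8))
    for i in range(1,k):
        if st[i,4]>15: print('hook',ce[i],st[i,4],P[L==i].mean(0),cv2.minAreaRect(P[L==i][:,:2].astype(np.float32)))
    ky=(H>18)&(H<35)&(S>130)&(z>.125)&(z<.16)&(P[...,1]<.02)&(P[...,1]>-.2)&(P[...,0]<.7)
    print('key',ky.sum(),P[ky].mean(0),cv2.minAreaRect(P[ky&(z>.15)][:,:2].astype(np.float32)))
    b=(V<70)&(z>.048)&(z<.062)&(P[...,1]>.28)&(P[...,1]<.45)&(P[...,0]>.38)&(P[...,0]<.55)
    if b.sum()>5:print('bar',b.sum(),cv2.minAreaRect(P[b][:,:2].astype(np.float32)))
    a=(abs(z-.024)<.006)&(P[...,1]>.25)&(P[...,1]<.48)&(P[...,0]>.35)&(P[...,0]<.6)
    print('disc',a.sum(),P[a].mean(0) if a.sum() else '', cv2.minEnclosingCircle(P[a&(S<60)][:,:2].astype(np.float32)) if (a&(S<60)).sum() else '')
    o=a&(S>150)&(H<25)
    k,L,st,ce=cv2.connectedComponentsWithStats(o.astype(np.uint8))
    for i in range(1,k):
        if st[i,4]>4: print('ear',ce[i],st[i,4],P[L==i].mean(0))
E
```

```text
cams [array([ 1.52174316, -0.53302333,  1.10569237]), array([ 0.38152091, -1.24502636,  0.90125207])]
scene [332. 183.] 39 [0.423 0.28  0.023] 0 
scene [382. 184.] 36 [0.502 0.44  0.023] 0 
scene [450. 224.] 27 [0.776 0.506 0.042] 7 [0.7789 0.5242]
scene [174. 230.] 136 [ 0.447 -0.31   0.048] 41 [ 0.4343 -0.3067]
scene [194. 262.] 146 [ 0.601 -0.3    0.051] 39 [ 0.5904 -0.2978]
scene [167. 271.] 160 [ 0.599 -0.381  0.05 ] 39 [ 0.5869 -0.3776]
scene [321. 267.] 44 [0.771 0.027 0.048] 15 [0.768  0.0429]
red ((0.5092533826828003, 0.07760285586118698), (0.26779696345329285, 0.1952485740184784), 1.191144585609436) 1648 0.14913984039628608
gasket 377 [0.51238586 0.0766163 ]
hook [283.         158.58461538] 65 [0.4079019  0.08164468 0.17914229] ((0.4071948528289795, 0.08240975439548492), (0.03327876329421997, 0.034630294889211655), 89.65308380126953)
hook [313.3490566  196.41509434] 106 [0.61382834 0.07813154 0.17960904] ((0.6127731204032898, 0.07950961589813232), (0.03396868705749512, 0.046449340879917145), 1.0778734683990479)
key 97 [ 0.52014321 -0.0792448   0.14691408] ((0.51526987552642
[... 979 characters left out ...]
266330719), (0.030634095892310143, 0.046377670019865036), 1.3213330507278442)
hook [215.05263158 156.70175439] 57 [0.40384592 0.07700846 0.1785099 ] ((0.4038994312286377, 0.07419627904891968), (0.02906491793692112, 0.05405109003186226), 1.5617762804031372)
key 169 [ 0.51035602 -0.0832841   0.14221618] ((0.510648787021637, -0.0799834281206131), (0.04809506982564926, 0.0170307457447052), 6.235076427459717)
bar 22 ((0.4639967083930969, 0.37185603380203247), (0.035342492163181305, 0.017302656546235085), 67.21438598632812)
disc 64 [0.45033954 0.4265099  0.0224429 ] ((0.444499135017395, 0.4275449812412262), 0.041715431958436966)
ear [237.53846154 145.61538462] 13 [0.50017833 0.44165735 0.02202461]
```

View pics/crop1.png

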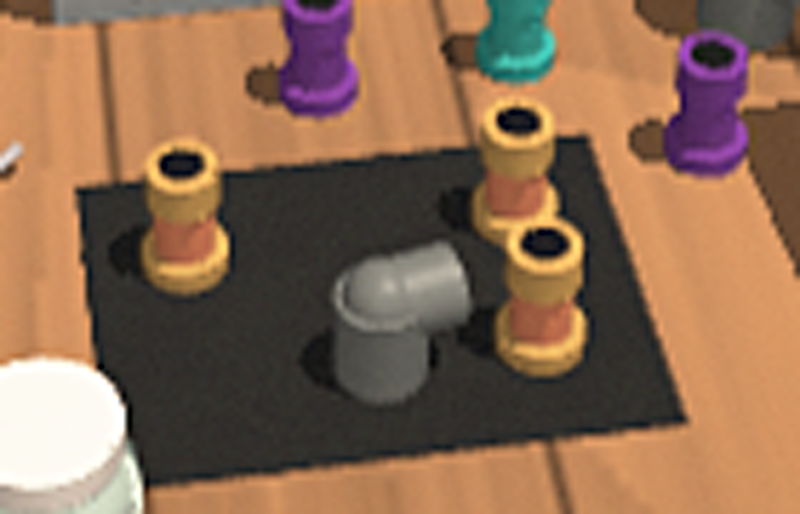

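The crop confirms three brass couplings with copper necks, at (182,215), (515,170) and (545,295). The two purple ones, the turquoise one and the grey elbow are not wanted. Next I'll move over coupling A and straighten the tool.

Call:
move_arm(deltas=[0.255, -0.133, 0.0, 0, 0, 0.4547, 0.6, 0.255, -0.133, 0.0, 0, 0, 0.4547, 0.6, 0.255, -0.133, 0.0, 0, 0, 0.4547, 0.6, 0.255, -0.133, 0.0, 0, 0, 0.4547, 0.6, 0.255, -0.133, 0.0, 0, 0, 0.4547, 0.6, 0.255, -0.133, 0.0, 0, 0, 0.4547, 0.6, 0.255, -0.133, 0.0, 0, 0, 0.4547, 0.6, 0.255, -0.133, 0.0, 0, 0, 0.4547, 0.6], squeeze=40)

```text
t: 1.9
tool_pos: [0.4336, -0.3085, 0.2296]
orientation: [3.141, -0.002, -0.0]
force: [1.0, -0.4, -0.4]
opening: 0.0562
gripper_force: 0.0
```

```bash
cat > w.py <<'E'
from m import *
import sys
def look(name=None):
    s=robot.read_state();p,d,P=cam('wrist')
    if name: save(name,p)
    hsv=cv2.cvtColor(p,cv2.COLOR_RGB2HSV);H,S,V=[hsv[...,i].astype(int) for i in range(3)]
    m=((H>8)&(H<28)&(S>90)&(V>80)&(P[...,2]>.052)&(P[...,2]<.07)).astype(np.uint8)
    k,L,st,ce=cv2.connectedComponentsWithStats(m)
    for i in range(1,k):
        if st[i,4]>40:
            Q=P[L==i]; c,r=cv2.minEnclosingCircle(Q[:,:2].astype(np.float32))
            print('head',ce[i].round(),st[i,4],np.round(c,4),round(r,4),'mean',Q.mean(0).round(4))
    print('tcp',s['tool_pos'].round(4),s['orientation'].round(4),'t',s['t'],'open',s['opening'],'F',s['force'].round(1))
    return p,d,P
if __name__=='__main__': look(sys.argv[1] if len(sys.argv)>1 else None)
E
python3 w.py w1
```

```text
head [243.  22.] 525 [ 0.59   -0.2978] 0.0171 mean [ 0.5887 -0.2958  0.0596]
head [326.  26.] 455 [ 0.5869 -0.3779] 0.0172 mean [ 0.5852 -0.3768  0.0593]
head [255. 176.] 518 [ 0.4352 -0.3075] 0.017 mean [ 0.4364 -0.3074  0.0599]
tcp [ 0.4336 -0.3085  0.2296] [ 3.1414e+00 -2.2000e-03 -4.0000e-04] t 1.9 open 0.05619710189603043 F [ 1.  -0.4 -0.4]
```

View pics/w1.png

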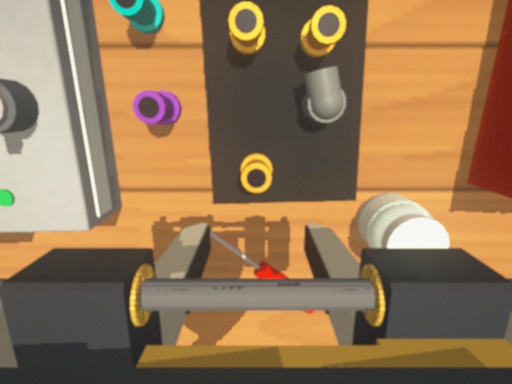

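The wrist view shows A at pixel (255,176), B at (243,22) and C at (326,26). The elbow is at (325,100) and doesn't get in the way of A.

Call:
move_arm(deltas=[0.0015, -0.001, 0.06, 0, 0, 0, 0.6, 0.0015, -0.001, 0.12, 0, 0, 0, 0.6, 0.0015, -0.001, 0.17, 0, 0, 0, 0.6, 0.0015, -0.001, 0.19, 0, 0, 0, 0.6, 0.0015, -0.001, 0.19, 0, 0, 0, 0.6, 0.0015, -0.001, 0.19, 0, 0, 0, 0.2, 0.0015, -0.001, 0.19, 0, 0, 0, 0.2, 0.0015, -0.001, 0.19, 0, 0, 0, 0.2, 0.0015, -0.001, 0.19, 0, 0, 0, 0.2, 0.0015, -0.001, 0.16, 0, 0, 0, 0.2, 0.0015, -0.001, 0.1, 0, 0, 0, 0.2, 0.0015, -0.001, 0.0, 0, 0, 0, 0.2], squeeze=40)

```text
t: 3.45
tool_pos: [0.435, -0.3057, 0.1929]
orientation: [-3.14, -0.0, 0.003]
force: [0.5, -0.1, -1.2]
opening: 0.0332
gripper_force: 40.0
```

Call:
move_arm(deltas=[0.0, 0.0, -0.06, 0, 0, 0, 0.2, 0.01, -0.06, -0.08, 0, 0, 0, 0.2, 0.02, -0.12, -0.08, 0, 0, 0, 0.2, 0.03, -0.18, -0.08, 0, 0, 0, 0.2, 0.04, -0.24, -0.08, 0, 0, 0, 0.2, 0.05, -0.3, -0.08, 0, 0, 0, 0.2, 0.05, -0.36, -0.08, 0, 0, 0, 0.2, 0.05, -0.382, -0.08, 0, 0, 0, 0.2, 0.05, -0.382, -0.08, 0, 0, 0, 0.2, 0.05, -0.382, -0.02, 0, 0, 0, 0.2, 0.05, -0.382, 0.04, 0, 0, 0, 0.2, 0.05, -0.382, 0.068, 0, 0, 0, 0.2])

```text
t: 4.95
tool_pos: [0.4831, 0.074, 0.12]
orientation: [3.141, -0.002, -0.009]
force: [0.4, -0.2, -0.7]
opening: 0.0335
gripper_force: 40.0
```

```bash
python3 w.py w2
```

```text
tcp [0.4831 0.074  0.12  ] [ 3.1409e+00 -1.6000e-03 -8.9000e-03] t 4.95 open 0.033517466409735776 F [ 0.4 -0.2 -0.7]
```

Call:
move_arm(deltas=[0, 0, 0, 0, 0, 0, 0.6, 0, 0, 0, 0, 0, 0, 0.6, 0, 0, 0, 0, 0, 0, 0.6, 0, 0, -0.06, 0, 0, 0, 0.6, 0, 0, -0.12, 0, 0, 0, 0.6, 0.02, 0.06, -0.14, 0, 0, 0, 0.6, 0.04, 0.12, -0.14, 0, 0, 0, 0.6, 0.06, 0.18, -0.14, 0, 0, 0, 0.6, 0.08, 0.24, -0.13, 0, 0, 0, 0.6, 0.1, 0.3, -0.12, 0, 0, 0, 0.6, 0.106, 0.35, -0.11, 0, 0, 0, 0.6, 0.106, 0.372, -0.1, 0, 0, 0, 0.6])

```text
t: 6.5
tool_pos: [0.5918, -0.2999, 0.2243]
orientation: [3.14, -0.004, 0.001]
force: [0.6, 0.3, -0.5]
opening: 0.0556
gripper_force: 0.0
```

```bash
python3 w.py w3
```

```text
head [254. 180.] 543 [ 0.5907 -0.298 ] 0.017 mean [ 0.592  -0.2978  0.0599]
head [327. 183.] 560 [ 0.5875 -0.378 ] 0.0169 mean [ 0.5887 -0.3768  0.0598]
tcp [ 0.5918 -0.2999  0.2243] [ 3.1405e+00 -4.0000e-03  1.2000e-03] t 6.5 open 0.05563938708749376 F [ 0.6  0.3 -0.5]
```

Call:
move_arm(deltas=[-0.001, -0.001, 0.06, 0, 0, 0, 0.6, -0.001, -0.001, 0.12, 0, 0, 0, 0.6, -0.001, -0.001, 0.165, 0, 0, 0, 0.6, -0.001, -0.001, 0.184, 0, 0, 0, 0.6, -0.001, -0.001, 0.184, 0, 0, 0, 0.6, -0.001, -0.001, 0.184, 0, 0, 0, 0.2, -0.001, -0.001, 0.184, 0, 0, 0, 0.2, -0.001, -0.001, 0.184, 0, 0, 0, 0.2, -0.001, -0.001, 0.184, 0, 0, 0, 0.2, -0.001, -0.001, 0.13, 0, 0, 0, 0.2, -0.001, -0.001, 0.07, 0, 0, 0, 0.2, -0.001, -0.001, 0.01, 0, 0, 0, 0.2])

```text
t: 8.05
tool_pos: [0.5902, -0.2952, 0.2155]
orientation: [-3.141, 0.0, 0.001]
force: [1.4, -0.5, -1.8]
opening: 0.0333
gripper_force: 40.0
```

Call:
move_arm(deltas=[0.0, 0.0, -0.05, 0, 0, 0, 0.2, -0.01, -0.06, -0.06, 0, 0, 0, 0.2, -0.02, -0.12, -0.06, 0, 0, 0, 0.2, -0.03, -0.18, -0.06, 0, 0, 0, 0.2, -0.04, -0.24, -0.06, 0, 0, 0, 0.2, -0.05, -0.3, -0.06, 0, 0, 0, 0.2, -0.055, -0.35, -0.06, 0, 0, 0, 0.2, -0.055, -0.371, -0.06, 0, 0, 0, 0.2, -0.055, -0.371, -0.06, 0, 0, 0, 0.2, -0.055, -0.371, 0.0, 0, 0, 0, 0.2, -0.055, -0.371, 0.06, 0, 0, 0, 0.2, -0.055, -0.371, 0.092, 0, 0, 0, 0.2])

```text
t: 9.55
tool_pos: [0.5333, 0.0741, 0.1181]
orientation: [3.141, -0.002, -0.008]
force: [-0.0, -0.2, -1.8]
opening: 0.0333
gripper_force: 40.0
```

Call:
move_arm(deltas=[0, 0, 0, 0, 0, 0, 0.6, 0, 0, 0, 0, 0, 0, 0.6, 0, 0, 0, 0, 0, 0, 0.6, 0, 0, -0.06, 0, 0, 0, 0.6, 0, 0.01, -0.12, 0, 0, 0, 0.6, 0.01, 0.07, -0.14, 0, 0, 0, 0.6, 0.02, 0.13, -0.14, 0, 0, 0, 0.6, 0.03, 0.19, -0.14, 0, 0, 0, 0.6, 0.04, 0.25, -0.13, 0, 0, 0, 0.6, 0.05, 0.31, -0.12, 0, 0, 0, 0.6, 0.054, 0.37, -0.11, 0, 0, 0, 0.6, 0.054, 0.43, -0.105, 0, 0, 0, 0.6])

```text
t: 11.05
tool_pos: [0.5902, -0.3567, 0.2285]
orientation: [3.14, 0.001, 0.003]
force: [0.2, -0.1, 0.4]
opening: 0.0557
gripper_force: 0.0
```

```bash
python3 w.py w4
```

```text
head [275. 181.] 532 [ 0.5872 -0.3783] 0.0171 mean [ 0.5886 -0.3777  0.0598]
tcp [ 0.5902 -0.3567  0.2285] [3.1404e+00 6.0000e-04 3.0000e-03] t 11.05 open 0.055744681565578394 F [ 0.2 -0.1  0.4]
```

View pics/w4.png

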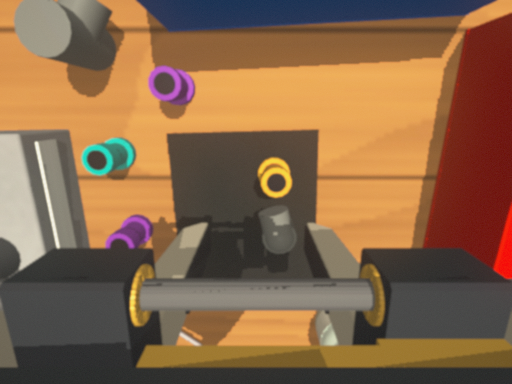

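The last coupling is at pixel (275,181). The elbow branch ends at about (275,212), clear of where the fingers will close.

Call:
move_arm(deltas=[-0.002, 0.022, 0.05, 0, 0, 0, 0.6, -0.002, 0.022, 0.11, 0, 0, 0, 0.6, -0.002, 0.022, 0.165, 0, 0, 0, 0.6, -0.002, 0.022, 0.187, 0, 0, 0, 0.6, -0.002, 0.022, 0.187, 0, 0, 0, 0.6, -0.002, 0.022, 0.187, 0, 0, 0, 0.2, -0.002, 0.022, 0.187, 0, 0, 0, 0.2, -0.002, 0.022, 0.187, 0, 0, 0, 0.2, -0.002, 0.022, 0.187, 0, 0, 0, 0.2, -0.002, 0.022, 0.13, 0, 0, 0, 0.2, -0.002, 0.022, 0.07, 0, 0, 0, 0.2, -0.002, 0.022, 0.01, 0, 0, 0, 0.2])

```text
t: 12.6
tool_pos: [0.5874, -0.3762, 0.219]
orientation: [-3.141, -0.0, 0.0]
force: [1.2, -0.1, -1.2]
opening: 0.033
gripper_force: 40.0
```

Call:
move_arm(deltas=[-0.005, -0.02, -0.05, 0, 0, 0, 0.2, -0.01, -0.08, -0.06, 0, 0, 0, 0.2, -0.02, -0.14, -0.06, 0, 0, 0, 0.2, -0.03, -0.2, -0.06, 0, 0, 0, 0.2, -0.04, -0.26, -0.06, 0, 0, 0, 0.2, -0.05, -0.32, -0.06, 0, 0, 0, 0.2, -0.06, -0.38, -0.06, 0, 0, 0, 0.2, -0.077, -0.43, -0.06, 0, 0, 0, 0.2, -0.077, -0.456, -0.06, 0, 0, 0, 0.2, -0.077, -0.456, -0.03, 0, 0, 0, 0.2, -0.077, -0.456, 0.03, 0, 0, 0, 0.2, -0.077, -0.456, 0.08, 0, 0, 0, 0.2])

```text
t: 14.1
tool_pos: [0.5102, 0.0797, 0.1356]
orientation: [3.142, 0.001, 0.0]
force: [1.0, -0.5, -2.2]
opening: 0.0331
gripper_force: 40.0
```

Call:
move_arm(deltas=[0, 0, 0.005, 0, 0, 0, 0.6, 0, 0, 0.005, 0, 0, 0, 0.6, 0, 0, 0.005, 0, 0, 0, 0.6, 0, 0, -0.05, 0, 0, 0, 0.6, 0, 0, -0.11, 0, 0, 0, 0.6, 0, 0, -0.17, 0, 0, 0, 0.6, 0, 0, -0.22, 0, 0, 0, 0.6, 0, 0, -0.24, 0, 0, 0, 0.6, 0, 0, -0.24, 0, 0, 0, 0.6])

```text
t: 15.22
tool_pos: [0.5119, 0.0795, 0.3816]
orientation: [-3.141, -0.0, -0.012]
force: [1.0, -0.2, -1.2]
opening: 0.0561
gripper_force: 0.0
```

```bash
cat > t.py <<'E'
from w import *
p,d,P=look('w5')
hsv=cv2.cvtColor(p,cv2.COLOR_RGB2HSV);H,S,V=[hsv[...,i].astype(int) for i in range(3)];z=P[...,2]
g=(V<70)&(abs(z-.168)<.006);print('gasket',g.sum(),fit(P[g],.075),np.median(z[g]))
red=((H<8)|(H>172))&(S>130)&(abs(z-.15)<.005)
print('red',cv2.minAreaRect(P[red][:,:2].astype(np.float32)))
hk=((S<50)&(V>90)&(abs(z-.18)<.005)).astype(np.uint8)
k,L,st,ce=cv2.connectedComponentsWithStats(hk)
for i in range(1,k):
    if st[i,4]>40: print('hook',ce[i].round(),st[i,4],cv2.minAreaRect(P[L==i][:,:2].astype(np.float32)))
E
python3 t.py
```

```text
head [268.   1.] 81 [0.7389 0.063 ] 0.0179 mean [0.7352 0.0633 0.0597]
head [260. 150.] 224 [0.5214 0.0773] 0.0198 mean [0.5274 0.074  0.0647]
head [264. 184.] 60 [0.4794 0.0723] 0.0163 mean [0.4736 0.0671 0.065 ]
tcp [0.5119 0.0795 0.3816] [-3.1411 -0.     -0.0119] t 15.225 open 0.05610436464839908 F [ 1.  -0.2 -1.2]
gasket 483 [0.510533 0.078975] 0.16928559795094283
red ((0.5075741410255432, 0.07816081494092941), (0.25989335775375366, 0.19030433893203735), 1.2778767347335815)
hook [260.  87.] 881 ((0.6110234260559082, 0.07623863220214844), (0.029024755582213402, 0.03509464114904404), 0.3520262539386749)
hook [256. 254.] 583 ((0.4055626094341278, 0.07999864220619202), (0.030024312436580658, 0.03383941948413849), 0.584385097026825)
```

View pics/w5.png

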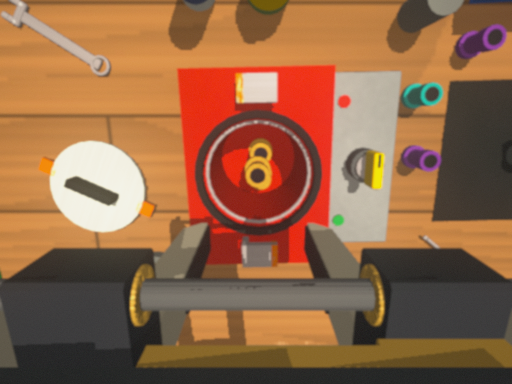

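```bash
python3 - <<'E'
from w import *
p,d,P=cam('wrist'); save('crop2',cv2.resize(p[110:235,190:325],(648,600),interpolation=cv2.INTER_CUBIC))
hsv=cv2.cvtColor(p,cv2.COLOR_RGB2HSV);H,S,V=[hsv[...,i].astype(int) for i in range(3)]
m=(H>8)&(H<28)&(S>90)&(np.hypot(P[...,0]-.51,P[...,1]-.077)<.064)
for z0 in np.arange(0,.16,.01):
    q=m&(P[...,2]>=z0)&(P[...,2]<z0+.01)
    if q.sum()>3: print(z0.round(2),q.sum(),P[q].mean(0).round(3))
E
```

```text
0.0 113 [0.486 0.07  0.005]
0.01 109 [0.53  0.074 0.017]
0.05 15 [0.533 0.075 0.054]
0.06 274 [0.515 0.072 0.065]
0.07 147 [0.511 0.079 0.077]
0.08 10 [0.513 0.078 0.084]
0.1 8 [0.513 0.075 0.108]
0.11 24 [0.514 0.08  0.115]
0.12 350 [0.501 0.079 0.125]
```

View pics/crop2.png

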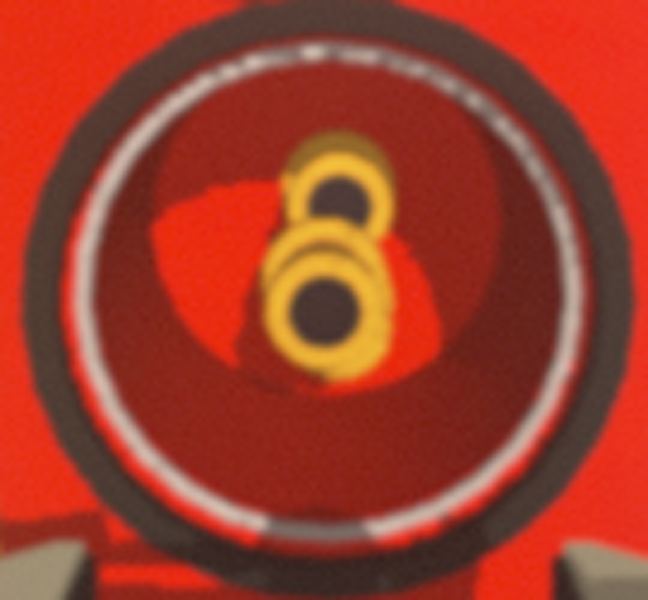

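Two couplings stand on the tub floor and the third stands upright on top of them, with its head at crop pixel (325,310). Its top is at 125 mm, under the 138 mm the pressed lid's plug reaches, so all three are in. Next is the lid.

Call:
move_arm(deltas=[-0.01, -0.05, 0.0, 0, 0, -0.18, 0.6, -0.02, -0.1, 0.03, 0, 0, -0.36, 0.6, -0.03, -0.16, 0.06, 0, 0, -0.54, 0.6, -0.04, -0.22, 0.09, 0, 0, -0.72, 0.6, -0.051, -0.281, 0.12, 0, 0, -0.9, 0.6, -0.051, -0.281, 0.14, 0, 0, -1.08, 0.6, -0.051, -0.281, 0.14, 0, 0, -1.1275, 0.6, -0.051, -0.281, 0.14, 0, 0, -1.1275, 0.6, -0.051, -0.281, 0.14, 0, 0, -1.1275, 0.6])

```text
t: 16.45
tool_pos: [0.4597, 0.3601, 0.2369]
orientation: [2.657, 1.677, -0.001]
force: [1.0, 0.1, 0.1]
opening: 0.0562
gripper_force: 0.0
```

```bash
cat > l.py <<'E'
from w import *
p,d,P=look('w6')
s=robot.read_state();R=Rn.from_rotvec(s['orientation']).as_matrix();print('yaw x',np.degrees(np.arctan2(R[1,0],R[0,0])),'q',s['q'].round(2))
hsv=cv2.cvtColor(p,cv2.COLOR_RGB2HSV);H,S,V=[hsv[...,i].astype(int) for i in range(3)];z=P[...,2]
near=np.hypot(P[...,0]-.461,P[...,1]-.36)<.13
b=near&(V<80)&(abs(z-.056)<.006);print('bar',b.sum(),cv2.minAreaRect(P[b][:,:2].astype(np.float32)))
a=near&(S<70)&(V>120)&(abs(z-.024)<.005);print('disc',a.sum(),cv2.minEnclosingCircle(P[a][:,:2].astype(np.float32)))
o=(near&(S>150)&(H<20)&(abs(z-.024)<.005)).astype(np.uint8)
k,L,st,ce=cv2.connectedComponentsWithStats(o);E=[]
for i in range(1,k):
    if st[i,4]>40: E.append(P[L==i].mean(0));print('ear',ce[i].round(),st[i,4],E[-1].round(4))
if len(E)==2: v=E[1]-E[0];print('mid',(E[0]+E[1])/2,'ang',np.degrees(np.arctan2(v[1],v[0])))
D=np.load('scene0.npz')['P'];q=D[(D[...,2]>.06)&(np.hypot(D[...,0]-.461,D[...,1]-.36)<.16)];print('obst',len(q),q.max(0) if len(q) else '',q.min(0) if len(q) else '')
E
python3 l.py
```

```text
tcp [0.4597 0.3601 0.2369] [ 2.6568e+00  1.6766e+00 -5.0000e-04] t 16.45 open 0.05617096247961862 F [1.  0.1 0.1]
yaw x 64.51328205103749 q [0.58 0.08 1.52 0.   1.53 1.02]
bar 332 ((0.4565024971961975, 0.36217841506004333), (0.07665178924798965, 0.011514639481902122), 66.91157531738281)
disc 12085 ((0.456494003534317, 0.36016297340393066), 0.08221802115440369)
ear [254.  96.] 494 [0.4944 0.4414 0.024 ]
ear [255. 238.] 334 [0.4183 0.2801 0.024 ]
mid [0.45637202 0.36071272 0.02401388] ang -115.26206045128802
obst 0
```

View pics/w6.png

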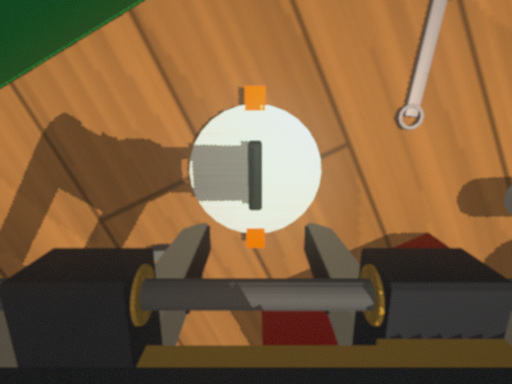

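The lid lies at pixel (255,167) with its bar along image vertical and its ears at (254,96) and (255,238). The tool lines up with the bar, so I'll descend and grip it.

Call:
move_arm(deltas=[-0.001, -0.003, 0.06, 0, 0, 0, 0.6, -0.001, -0.003, 0.12, 0, 0, 0, 0.6, -0.001, -0.003, 0.17, 0, 0, 0, 0.6, -0.001, -0.003, 0.19, 0, 0, 0, 0.6, -0.001, -0.003, 0.196, 0, 0, 0, 0.6, -0.001, -0.003, 0.196, 0, 0, 0, 0.05, -0.001, -0.003, 0.196, 0, 0, 0, 0.05, -0.001, -0.003, 0.196, 0, 0, 0, 0.05, -0.001, -0.003, 0.196, 0, 0, 0, 0.05, -0.001, -0.003, 0.196, 0, 0, 0, 0.05, -0.001, -0.003, 0.196, 0, 0, 0, 0.05], squeeze=60)

```text
t: 17.88
tool_pos: [0.4569, 0.361, 0.0417]
orientation: [2.655, 1.679, 0.001]
force: [-0.2, -0.9, 4.2]
opening: 0.0155
gripper_force: 60.0
```

Call:
move_arm(deltas=[0, 0, -0.05, 0, 0, 0, 0.05, 0, 0, -0.11, 0, 0, 0, 0.05, 0, 0, -0.17, 0, 0, 0, 0.05, 0, 0, -0.23, 0, 0, 0, 0.05, -0.04, 0.03, -0.25, 0, 0, -0.1, 0.05, -0.09, 0.065, -0.25, 0, 0, -0.2, 0.05, -0.14, 0.1, -0.25, 0, 0, -0.3, 0.05, -0.18, 0.13, -0.25, 0, 0, -0.4, 0.05, -0.22, 0.16, -0.25, 0, 0, -0.46, 0.05, -0.233, 0.169, -0.25, 0, 0, -0.46, 0.05, -0.233, 0.169, -0.25, 0, 0, -0.46, 0.05, -0.233, 0.169, -0.25, 0, 0, -0.46, 0.05])

```text
t: 19.38
tool_pos: [0.509, 0.0791, 0.2908]
orientation: [-2.202, -2.24, 0.0]
force: [-0.7, 0.5, -3.9]
opening: 0.0156
gripper_force: 60.0
```

```bash
cat > z.py <<'E'
from h import *
import sys
n=sys.argv[1]
for c in('side','scene'):
    p,d,P=cam(c); save(n+c,cv2.resize(p[120:240,180:360] if c=='side' else p[110:240,230:410],(720,480),interpolation=cv2.INTER_CUBIC))
s=robot.read_state();R=Rn.from_rotvec(s['orientation']).as_matrix()
print('yaw',np.degrees(np.arctan2(R[1,0],R[0,0])),'tcp',s['tool_pos'].round(4),'F',s['force'].round(1),'M',s['wrist_torque'].round(2),'open',s['opening'],s['gripper_force'],'t',s['t'],'q',s['q'].round(2))
E
python3 z.py a
```

```text
yaw 91.0541714343557 tcp [0.5091 0.0793 0.291 ] F [ 0.2  0.3 -2. ] M [ 0.03 -0.15 -0.03] open 0.015575780650052235 59.998764395713806 t 19.475 q [ 0.05 -0.12  1.63  0.    1.63  0.04]
```

View pics/aside.png

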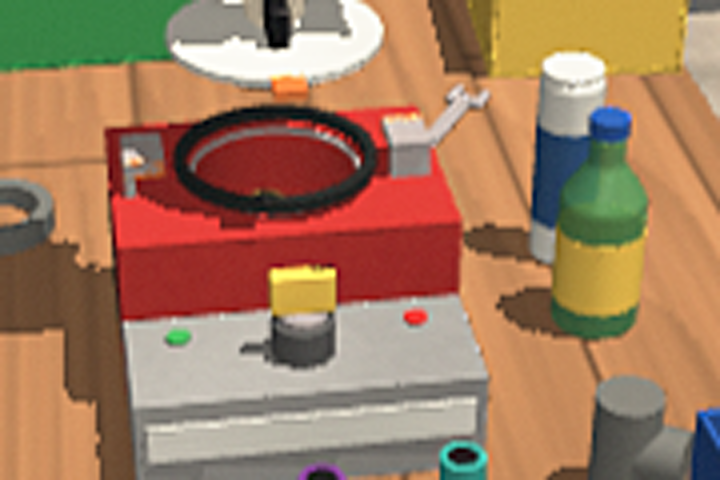

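The lid hangs level above the tub, with its ear at (290,87) pointing along the tumbler's y. Lowering it now.

Call:
move_arm(deltas=[-0.001, 0, 0.04, 0, 0, 0, 0.05, -0.001, 0, 0.07, 0, 0, 0, 0.05, -0.001, 0, 0.085, 0, 0, 0, 0.05, -0.001, 0, 0.09, 0, 0, 0, 0.05, -0.001, 0, 0.095, 0, 0, 0, 0.05, -0.001, 0, 0.099, 0, 0, 0, 0.05, -0.001, 0, 0.099, 0, 0, 0, 0.05])

```text
t: 20.35
tool_pos: [0.5098, 0.077, 0.1928]
orientation: [2.202, 2.239, 0.002]
force: [0.2, 0.5, -1.7]
opening: 0.0157
gripper_force: 60.0
```

```bash
python3 z.py b
```

```text
yaw 90.95590732836217 tcp [0.5098 0.0769 0.1929] F [ 1.4  0.7 -1.8] M [ 0.05 -0.09  0.04] open 0.015284965686713042 59.999295473098755 t 20.45 q [ 0.05 -0.08  1.77  0.    1.45  0.03]
```

View pics/bside.png

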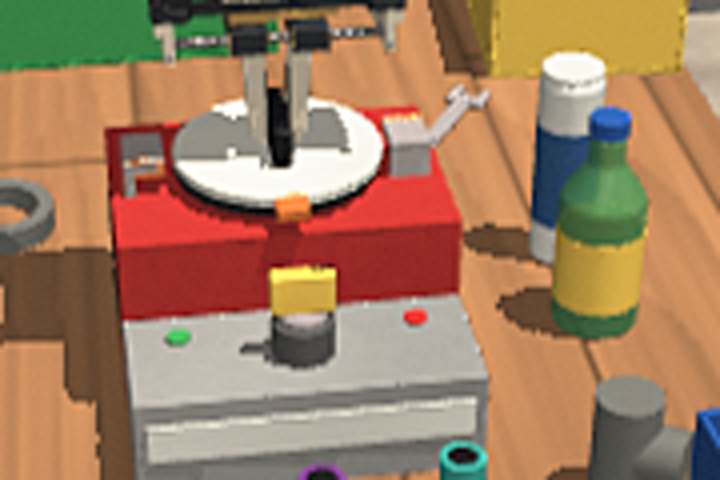

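The lid sits centred on the seal, with its ear at (293,206) between the hooks. Pressing it down now.

Call:
move_arm(deltas=[0, 0, 0.004, 0, 0, 0, 0.05, 0, 0, 0.008, 0, 0, 0, 0.05, 0, 0, 0.0115, 0, 0, 0, 0.05, 0, 0, 0.0115, 0, 0, 0, 0.05, 0, 0, 0.0115, 0, 0, 0, 0.05])

```text
t: 21.08
tool_pos: [0.51, 0.0769, 0.1819]
orientation: [2.202, 2.239, 0.002]
force: [-2.6, 0.4, 7.9]
opening: 0.0153
gripper_force: 60.0
```

Call:
move_arm(deltas=[0, 0, 0, 0, 0, 0.1, 0.05, 0, 0, 0, 0, 0, 0.2, 0.05, 0, 0, 0, 0, 0, 0.3, 0.05, 0, 0, 0, 0, 0, 0.4, 0.05, 0, 0, 0, 0, 0, 0.5, 0.05, 0, 0, 0, 0, 0, 0.6, 0.05, 0, 0, 0, 0, 0, 0.7, 0.05, 0, 0, 0, 0, 0, 0.8, 0.05, 0, 0, 0, 0, 0, 0.9, 0.05, 0, 0, 0, 0, 0, 0.9, 0.05])

```text
t: 22.32
tool_pos: [0.5105, 0.0769, 0.1822]
orientation: [2.957, 1.057, 0.005]
force: [-0.1, 0.3, 8.9]
opening: 0.0155
gripper_force: 60.0
```

```bash
python3 z.py c
```

```text
yaw 39.385211566923665 tcp [0.5105 0.0769 0.1822] F [-0.1 -0.2  7.9] M [ 0.06  0.17 -0.1 ] open 0.015455993546333481 60.010095834732056 t 22.425 q [ 0.05 -0.07  1.78 -0.    1.43  0.93]
```

View pics/cside.png

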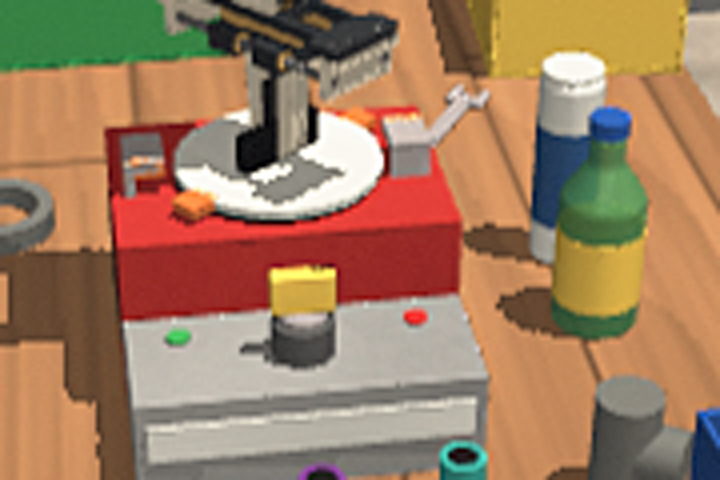

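The ears, at (193,206) and (355,118), are turning towards the hook openings. Turning the rest of the way now.

Call:
move_arm(deltas=[0, 0, 0.001, 0, 0, 0.08, 0.05, 0, 0, 0.001, 0, 0, 0.16, 0.05, 0, 0, 0.001, 0, 0, 0.24, 0.05, 0, 0, 0.001, 0, 0, 0.32, 0.05, 0, 0, 0.001, 0, 0, 0.4, 0.05, 0, 0, 0.001, 0, 0, 0.48, 0.05, 0, 0, 0.001, 0, 0, 0.55, 0.05, 0, 0, 0.001, 0, 0, 0.6, 0.05, 0, 0, 0.001, 0, 0, 0.64, 0.05, 0, 0, 0.001, 0, 0, 0.668, 0.05, 0, 0, 0.001, 0, 0, 0.668, 0.05])

```text
t: 23.8
tool_pos: [0.5106, 0.0769, 0.1814]
orientation: [3.141, 0.03, 0.005]
force: [-0.0, -0.5, 9.1]
opening: 0.0152
gripper_force: 60.0
```

```bash
python3 z.py d
```

```text
yaw 1.133672893361177 tcp [0.5106 0.0769 0.1814] F [-0.8  0.5  9.3] M [0.03 0.17 0.12] open 0.015376236960031427 60.02775728702545 t 23.9 q [ 0.05 -0.07  1.78 -0.    1.43  1.6 ]
```

View pics/dside.png

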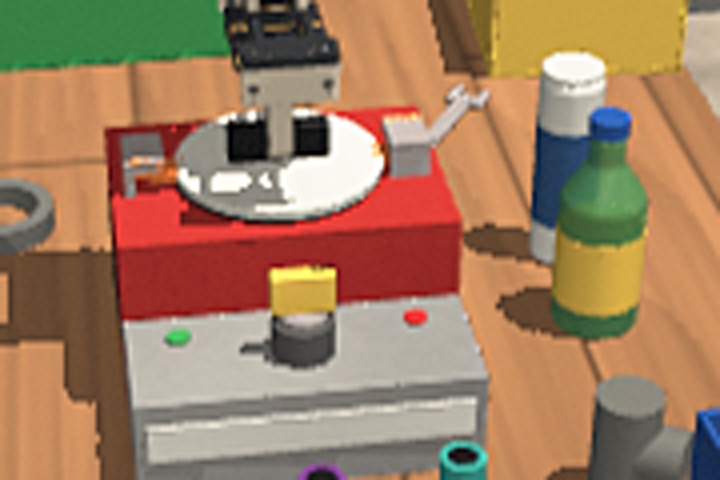

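Call:
move_arm(deltas=[0, 0, -0.002, 0, 0, 0, 0.05, 0, 0, -0.004, 0, 0, 0, 0.05, 0, 0, -0.0055, 0, 0, 0, 0.05, 0, 0, -0.0055, 0, 0, 0, 0.05, 0, 0, -0.0055, 0, 0, 0, 0.05])

```text
t: 24.52
tool_pos: [0.51, 0.0769, 0.1857]
orientation: [3.141, 0.031, 0.003]
force: [2.0, 0.1, 4.6]
opening: 0.0156
gripper_force: 60.0
```

Call:
move_arm(deltas=[0, 0, -0.002, 0, 0, 0, 0.05, 0, 0, -0.002, 0, 0, 0, 0.05, 0, 0, -0.002, 0, 0, 0, 0.05])

```text
t: 24.9
tool_pos: [0.5093, 0.0769, 0.1871]
orientation: [3.141, 0.031, 0.0]
force: [2.6, -0.7, 3.8]
opening: 0.0154
gripper_force: 60.0
```

Call:
move_arm(deltas=[0, 0, 0, 0, 0, 0, 0.15, 0, 0, 0, 0, 0, 0, 0.4, 0, 0, 0, 0, 0, 0, 0.5, 0, 0, 0, 0, 0, 0, 0.5, 0, 0, -0.03, 0, 0, 0, 0.5, 0, 0, -0.08, 0, 0, 0, 0.5, 0, 0, -0.13, 0, 0, 0, 0.5, 0, 0, -0.18, 0, 0, 0, 0.5, 0, 0, -0.18, 0, 0, 0, 0.5, 0, 0, -0.18, 0, 0, 0, 0.5])

```text
t: 26.15
tool_pos: [0.5092, 0.0769, 0.3664]
orientation: [3.141, 0.031, -0.001]
force: [0.3, 0.3, 0.2]
opening: 0.0463
gripper_force: 0.0
```

```bash
cat > k.py <<'E'
from w import *
p,d,P=look('w7')
hsv=cv2.cvtColor(p,cv2.COLOR_RGB2HSV);H,S,V=[hsv[...,i].astype(int) for i in range(3)];z=P[...,2]
near=np.hypot(P[...,0]-.51,P[...,1]-.077)<.14
a=near&(S<40)&(V>150)&(abs(z-.17)<.006)&(np.hypot(P[...,0]-.51,P[...,1]-.077)<.085);print('disc z',np.median(z[a]),a.sum(),cv2.minEnclosingCircle(P[a][:,:2].astype(np.float32)))
b=near&(V<80)&(z>.19)&(z<.21);print('bar',b.sum(),cv2.minAreaRect(P[b][:,:2].astype(np.float32)),np.median(z[b]))
k=(H>18)&(H<35)&(S>120)&(abs(z-.154)<.005)&(P[...,1]<0)
print('key',k.sum(),cv2.minAreaRect(P[k][:,:2].astype(np.float32)),P[k].mean(0))
red=((H<8)|(H>172))&(S>130)&(abs(z-.15)<.005);print('red',cv2.minAreaRect(P[red][:,:2].astype(np.float32)))
h=near&(S<50)&(V>90)&(abs(z-.18)<.004);print('hooks z',np.median(z[h]))
E
python3 k.py
```

```text
tcp [0.5092 0.0769 0.3664] [ 3.1414e+00  3.0900e-02 -1.2000e-03] t 26.15 open 0.04633719376626261 F [0.3 0.3 0.2]
disc z 0.1701123623396183 12279 ((0.509325385093689, 0.07581841200590134), 0.08140519261360168)
bar 304 ((0.5102729201316833, 0.07689309865236282), (0.07649639248847961, 0.012252850458025932), 1.5691113471984863) 0.20198001516917186
key 451 ((0.5116077661514282, -0.075909323990345), (0.046742815524339676, 0.014014054089784622), 1.1201545000076294) [ 0.51234148 -0.07516764  0.15440973]
red ((0.5074793100357056, 0.07790620625019073), (0.2605814039707184, 0.1896764487028122), 1.1638634204864502)
hooks z 0.18000928091098012
```

View pics/w7.png

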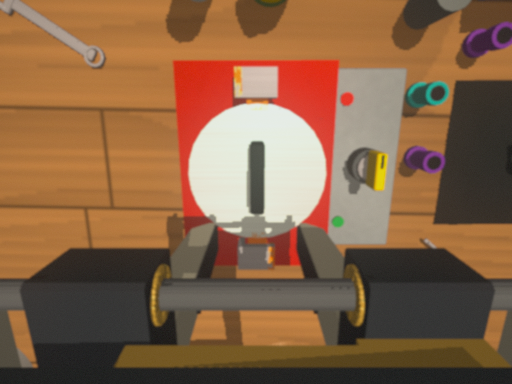

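The lid is locked. It's centred at pixel (257,170) with both ears under the hooks, and its origin is 146 mm above the bench. The key is at (376,170), still at rest. I'll approach it with the wrist turned half round to stay clear of the last joint's limit.

Call:
move_arm(deltas=[0, 0.04, 0.0, 0, 0, -0.17, 0.35, 0, 0.09, 0.0, 0, 0, -0.34, 0.35, 0, 0.13, 0.0, 0, 0, -0.51, 0.35, 0, 0.1525, 0.03, 0, 0, -0.68, 0.35, 0, 0.1525, 0.06, 0, 0, -0.85, 0.35, 0, 0.1525, 0.08, 0, 0, -1.02, 0.35, 0, 0.1525, 0.1, 0, 0, -1.19, 0.35, 0, 0.1525, 0.1, 0, 0, -1.36, 0.35, 0, 0.1525, 0.1, 0, 0, -1.53, 0.35, 0, 0.1525, 0.1, 0, 0, -1.5708, 0.35, 0, 0.1525, 0.1, 0, 0, -1.5708, 0.35])

```text
t: 27.58
tool_pos: [0.5113, -0.0753, 0.2652]
orientation: [-2.198, -2.241, 0.003]
force: [-0.3, -0.2, -0.1]
opening: 0.033
gripper_force: 0.0
```

Call:
move_arm(deltas=[0, 0, 0, 0, 0, -0.17, 0.35, 0, 0, 0, 0, 0, -0.34, 0.35, 0, 0, 0, 0, 0, -0.51, 0.35, 0, 0, 0, 0, 0, -0.68, 0.35, 0, 0, 0, 0, 0, -0.85, 0.35, 0, 0, 0, 0, 0, -1.02, 0.35, 0, 0, 0, 0, 0, -1.19, 0.35, 0, 0, 0, 0, 0, -1.36, 0.35, 0, 0, 0, 0, 0, -1.53, 0.35, 0, 0, 0, 0, 0, -1.5708, 0.35, 0, 0, 0, 0, 0, -1.5708, 0.35])

```text
t: 28.95
tool_pos: [0.5118, -0.0754, 0.2661]
orientation: [0.029, -3.14, -0.001]
force: [-0.2, -0.1, 0.3]
opening: 0.0326
gripper_force: 0.0
```

```bash
python3 z.py e; python3 - <<'E'
from w import *
p,d,P=look()
hsv=cv2.cvtColor(p,cv2.COLOR_RGB2HSV);H,S,V=[hsv[...,i].astype(int) for i in range(3)];z=P[...,2]
k=(H>18)&(H<35)&(S>120)&(abs(z-.154)<.005)&(P[...,1]<0)
print('key',k.sum(),cv2.minAreaRect(P[k][:,:2].astype(np.float32)),P[k].mean(0))
E
```

```text
yaw -178.97814845369086 tcp [ 0.512  -0.0755  0.2665] F [-0.3 -0.7  0.2] M [ 0.05 -0.12 -0.04] open 0.03226588372563969 0.0 t 29.05 q [-0.25 -0.11  1.66  0.    1.59 -1.83]
tcp [ 0.512  -0.0755  0.2665] [ 2.8000e-02 -3.1404e+00 -4.0000e-04] t 29.05 open 0.03226588372563969 F [-0.3 -0.7  0.2]
key 691 ((0.5100798010826111, -0.07770005613565445), (0.04694810509681702, 0.0130384536460042), 1.3548349142074585) [ 0.50897706 -0.07724696  0.15468202]
```

Call:
move_arm(deltas=[0.001, -0.001, 0.05, 0, 0, 0, 0.35, 0.001, -0.001, 0.1, 0, 0, 0, 0.35, 0.001, -0.001, 0.12, 0, 0, 0, 0.35, 0.001, -0.001, 0.1275, 0, 0, 0, 0.35, 0.001, -0.001, 0.1275, 0, 0, 0, 0.35, 0.001, -0.001, 0.1275, 0, 0, 0, 0.05, 0.001, -0.001, 0.1275, 0, 0, 0, 0.05, 0.001, -0.001, 0.1275, 0, 0, 0, 0.05, 0.001, -0.001, 0.1275, 0, 0, 0, 0.05], squeeze=30)

```text
t: 30.22
tool_pos: [0.5121, -0.0766, 0.1408]
orientation: [-0.031, 3.14, -0.0]
force: [-0.1, 0.4, 6.8]
opening: 0.0137
gripper_force: 30.0
```

Call:
move_arm(deltas=[0, 0, -0.001, 0, 0, 0.15, 0.05, 0, 0, -0.001, 0, 0, 0.3, 0.05, 0, 0, -0.001, 0, 0, 0.45, 0.05, 0, 0, -0.001, 0, 0, 0.6, 0.05, 0, 0, -0.001, 0, 0, 0.75, 0.05, 0, 0, -0.001, 0, 0, 0.9, 0.05, 0, 0, -0.001, 0, 0, 1.05, 0.05, 0, 0, -0.001, 0, 0, 1.15, 0.05, 0, 0, -0.001, 0, 0, 1.2, 0.05, 0, 0, -0.001, 0, 0, 1.2, 0.05, 0, 0, -0.001, 0, 0, 1.2, 0.05, 0, 0, -0.001, 0, 0, 1.2, 0.05])

```text
t: 31.72
tool_pos: [0.5115, -0.0773, 0.1408]
orientation: [1.746, 2.61, -0.001]
force: [1.4, -5.8, 0.5]
opening: 0.0138
gripper_force: 30.0
```

```bash
python3 z.py f; python3 - <<'E'
from h import *
for c in('side','scene'):
    p,d,P=cam(c);hsv=cv2.cvtColor(p,cv2.COLOR_RGB2HSV);H,S,V=[hsv[...,i].astype(int) for i in range(3)];z=P[...,2]
    k=(H>18)&(H<35)&(S>120)&(z>.125)&(z<.16)&(np.hypot(P[...,0]-.511,P[...,1]+.077)<.035)
    print(c,k.sum(),cv2.minAreaRect(P[k][:,:2].astype(np.float32)) if k.sum()>4 else '')
E
```

```text
yaw 112.42487497731605 tcp [ 0.5115 -0.0773  0.1408] F [ 0.9 -5.3 -0.5] M [-1.04 -0.34  0.14] open 0.013617803393793211 30.010579526424408 t 31.825 q [-0.25 -0.03  1.82 -0.    1.35 -0.64]
side 74 ((0.5172734260559082, -0.08778633177280426), (0.037670012563467026, 0.017327461391687393), 82.80094909667969)
scene 63 ((0.5165194272994995, -0.08916813880205154), (0.015237941406667233, 0.030455969274044037), 65.97647094726562)
```

View pics/fside.png

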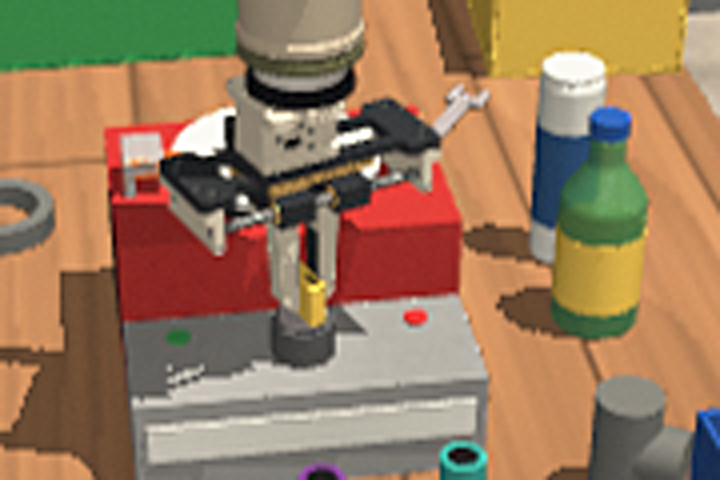

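The key has turned about 1.2 rad, and the wrist torque of 0.14 N m matches the spring at its stop. I'll hold a moment with a slight extra push, bring it back and let go.

Call:
move_arm(deltas=[0, 0, 0, 0, 0, 0.04, 0.05, 0, 0, 0, 0, 0, 0.04, 0.05, 0, 0, 0, 0, 0, 0.04, 0.05, 0, 0, 0, 0, 0, 0.04, 0.05, 0, 0, 0, 0, 0, -0.1, 0.05, 0, 0, 0, 0, 0, -0.25, 0.05, 0, 0, 0, 0, 0, -0.4, 0.05, 0, 0, 0, 0, 0, -0.55, 0.05, 0, 0, 0, 0, 0, -0.7, 0.05, 0, 0, 0, 0, 0, -0.85, 0.05, 0, 0, 0, 0, 0, -1.0, 0.05, 0, 0, 0, 0, 0, -1.15, 0.05])

```text
t: 33.42
tool_pos: [0.512, -0.0766, 0.1408]
orientation: [0.038, 3.14, -0.0]
force: [3.9, -2.5, -1.8]
opening: 0.0135
gripper_force: 30.0
```

Call:
move_arm(deltas=[0, 0, 0, 0, 0, -0.05, 0.05, 0, 0, 0, 0, 0, -0.05, 0.35, 0, 0, 0, 0, 0, -0.05, 0.4, 0, 0, 0, 0, 0, -0.05, 0.4, 0, 0, 0, 0, 0, -0.05, 0.4, 0, 0, -0.03, 0, 0, -0.05, 0.4, 0, 0, -0.08, 0, 0, -0.05, 0.4, 0, 0, -0.14, 0, 0, -0.05, 0.4, 0, 0, -0.2, 0, 0, -0.05, 0.4, 0, 0, -0.22, 0, 0, -0.05, 0.4, 0, 0, -0.22, 0, 0, -0.05, 0.4])

```text
t: 34.8
tool_pos: [0.5122, -0.0767, 0.3628]
orientation: [-0.031, 3.137, -0.002]
force: [-0.4, -0.6, 1.2]
opening: 0.037
gripper_force: 0.0
```

```bash
sed -i 's/w7/w8/' k.py; python3 k.py; python3 z.py g
```

```text
tcp [ 0.5122 -0.0767  0.3628] [-3.0700e-02  3.1375e+00 -1.6000e-03] t 34.8 open 0.03700985378454239 F [-0.4 -0.6  1.2]
disc z 0.17003027089746486 12168 ((0.5078571438789368, 0.07579341530799866), 0.08165934681892395)
bar 1049 ((0.5066980123519897, 0.07431115955114365), (0.07673602551221848, 0.013946964405477047), 1.2728501558303833) 0.2012998530528557
key 416 ((0.5107038021087646, -0.07731299102306366), (0.04803156852722168, 0.012483199127018452), 1.501552939414978) [ 0.50945954 -0.07726141  0.15468262]
red ((0.5032299757003784, 0.07759690284729004), (0.25110551714897156, 0.1913360059261322), 1.1037777662277222)
hooks z 0.17999240115966575
yaw -178.88063668871402 tcp [ 0.5107 -0.0764  0.3586] F [-0.6 -0.5 -0.5] M [ 0.04 -0.16 -0.02] open 0.03719030398753866 0.0 t 34.95 q [-0.25 -0.11  1.5   0.    1.76 -1.84]
```

View pics/w8.png

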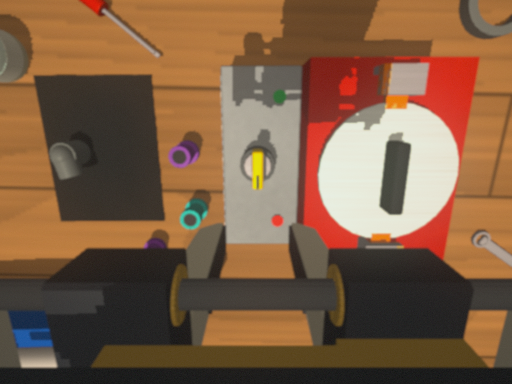

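The picture shows the key back at rest at (257,170), the lid locked at (390,170), and only the elbow, at (68,158), left on the mat. The gripper is clear of everything, so I'm handing the job in.

```bash
python3 -c "
from plant import robot
print(robot.close_job())"
```

```text
the job is handed in; nothing more can be done
None
```

I put all three brass couplings in the tub, locked the lid under both hooks, and turned the start key to its stop and let it spring back; the job is handed in at about 35 s, and no verdict came back.

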